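# Tap the mould formers flush in order

### The job

Get the three filled plaster mould boxes (a fourth is empty) ready for the next batch of clay: with the fingertips, gently tap or push down the clay former standing proud in each until it is flush with the box top, first the round one, then the long narrow one, then the square one. Nothing is to be picked up or pulled out; go easy, as fired clay chips, start each only when the one before is flush, and leave everything else on the bench where it is.

Things in the scene. Friction and masses are not known exactly. Their poses are not given: they have to be found in the camera images.
- round_former_top (a point): centre of the top face of the round former: a terracotta block, a cylinder 56 mm across, 40 mm tall, in a close-fitting hole in the middle of its own fixed pale plaster mould box (100 x 100 mm, 45 mm tall, standing on the bench). z of this point is the height of the top face above the bench: 45 mm when flush with the box, 51 to 59 mm at the start. Axes are those of the box, z up. It slides only up and down
- round_former (a joint): how far the former is pushed in (m): 0 = standing 14 mm proud, 0.014 = flush with the box top, negative = pulled out. It starts between 0 and 0.008. It slides under about 4 to 5 N and stays where it is left; once flush it gives up to 6 mm more on a springy pad (6 N rising to 15 N, this give is not counted in the value) and springs back to flush when let go
- long_former_top (a point): centre of the top face of the long former: a terracotta block, a bar 32 x 76 mm in plan, the long side along its own y, 40 mm tall, in a close-fitting hole in the middle of its own fixed pale plaster mould box (100 x 100 mm, 45 mm tall, standing on the bench). z of this point is the height of the top face above the bench: 45 mm when flush with the box, 51 to 59 mm at the start. Axes are those of the box, z up. It slides only up and down
- long_former (a joint): how far the former is pushed in (m): 0 = standing 14 mm proud, 0.014 = flush with the box top, negative = pulled out. It starts between 0 and 0.008. It slides under about 4 to 5 N and stays where it is left; once flush it gives up to 6 mm more on a springy pad (6 N rising to 15 N, this give is not counted in the value) and springs back to flush when let go
- square_former_top (a point): centre of the top face of the square former: a terracotta block, 52 x 52 mm in plan, 40 mm tall, in a close-fitting hole in the middle of its own fixed pale plaster mould box (100 x 100 mm, 45 mm tall, standing on the bench). z of this point is the height of the top face above the bench: 45 mm when flush with the box, 51 to 59 mm at the start. Axes are those of the box, z up. It slides only up and down
- square_former (a joint): how far the former is pushed in (m): 0 = standing 14 mm proud, 0.014 = flush with the box top, negative = pulled out. It starts between 0 and 0.008. It slides under about 4 to 5 N and stays where it is left; once flush it gives up to 6 mm more on a springy pad (6 N rising to 15 N, this give is not counted in the value) and springs back to flush when let go
- blank_box: a fourth fixed plaster mould box of the same size, with an empty 30 x 60 mm slot and no former; nothing to do there. Origin at the centre of its underside
- tamper_mid (a point): small turned wooden tamper standing upright, 38 mm across, 90 mm tall; point at its middle (bystander, to be left alone)
- spare_mid (a point): loose spare clay block 50 x 26 x 40 mm lying on the bench itself, not in a mould box; point at its centre (bystander, to be left alone)
- brick_a_mid (a point): loose brick 60 x 130 x 45 mm; point at its centre (bystander, to be left alone)
- brick_b_mid (a point): loose fired clay brick 60 x 130 x 45 mm; point at its centre (bystander, to be left alone)
- bowl_mid (a point): white bowl 110 mm across, 50 mm tall; point on its axis half-way up (bystander, to be left alone)
- brush_grip (a point): brush lying on the bench; point on its handle (bystander, to be left alone)
- scraper_grip (a point): flat scraper lying on the bench; point on its handle (bystander, to be left alone)
Things that resemble listed ones, but are neither listed nor needed, are in the scene too. Leave any blue look-alike of the part that bears round_former_top alone.

How it is judged:
By the outcome, as a careful person would: the job done as asked, in the order asked, and still so for the second after the job is handed in, with the robot touching nothing.
It also fails if it takes over 48 s, if anything falls off the work surface, if the arm or the gripper's body presses on something with over 40 N, if the wrist force passes 120 N, or if a joint passes its speed limit or range.

### The arm

A 7-joint arm with a two-finger parallel gripper is mounted at the origin on the work surface. World frame = base frame: x ahead of the robot, y to its left, z up, the work surface at z = 0. Lengths are in mm, angles in degrees, forces in N, time in s.
With the tool pointing down it reaches from about 350 to 900 mm from the base axis. Payload 7.2 kg.
Tool frame: the origin (TCP) lies between the finger pads; the fingertips stand 22 mm ahead of it and the grasp point (between the pads) lies 3 mm ahead of it (r.tip_extent is the distance from the TCP to the fingertips, in mm); y points along the fingers, z is the direction in which the jaws open and shut, and the axes are right-handed (so a half turn about y gives the same grasp; the last joint's range is limited). The gripper opens to 85 mm and grips with 20 to 120 N. Pads are 22 mm wide; open, the fingers measure 114 mm over their backs; the gripper's body (76 mm by 85 mm) begins 54 mm behind the grasp point. The pads swing forward as they close: fully open they stand 13 mm farther back than shut.
Start: joints at [73.098, 23.554, -0.728, 91.456, 0.321, 64.991, -4.71], TCP at [140.525, -609, 253.297] pointing down, gripper open.
Joint ranges: [-169.25, 169.25], [-16.82, 113.86], [-84.01, 82.57], [7.8, 145.47], [-59.2, 239.2], [7.22, 106.19], [-163.78, 163.78]. Speed limits (degrees/s): [136.94, 136.94, 172.46, 172.46, 180, 180, 180].

### API

Orientations are given as a 3x3 rotation matrix whose columns are the frame's x, y, z axes.
In Python, from plant import monitor, read_camera, workorder, r gives the robot as it stands.
- The arm moves only by the shell command python3 -m inch 'ROWS'. ROWS is JSON, a list that holds one entry, the list of rows, each a list of 7 numbers: the turn, a rotation vector about the tool's x, y, z in rad, then the shift along the tool's x, y, z in m, then the opening in per cent of the stroke, from 0 (shut) to 100 (fully open). In form: [[[rx, ry, rz, tx, ty, tz, hand], ...]]. A call has 1 to 8 rows; each row shifts and turns the commanded pose from where the row before left it, along the tool's axes as they then stand; what a row does not reach is not made up. A row lasts 1/12 s, in which the tool goes at most 41.7 mm and 7.16 degrees, less where a joint would pass 70% of its speed; a pose out of reach is approached as far as the arm can. A call is refused whole if a number of a shift passes 0.0417 or a number of a turn 0.125, either way. A call with a gripper value outside its range is refused whole. The fingers move at their own pace and stop on an object; the grip force is fixed at half the most. Time passes only in rows, so rows that do not move let the fingers close. It gives the time, the measured TCP pose, the force and the opening at its end, in the units of the state.
- monitor.sense(): the state, without advancing time (a new reading comes with each control period).
- read_camera(name): name is "scene" or "top" or "wrist"; returns a dict with "img" (420x560x3 uint8, blue, green, red), "z_map" (420x560 float32, mm along the optical axis (not along the pixel's ray), 0 where there is no reading), "camera_matrix" (3x3 intrinsics, pixels), "k1" (the pictures are not rectified: a ray, as slopes to the right and down, at radius r is drawn at 1 + k1 r^2 times it, then the intrinsics apply), "xyz" and "orientation" of the camera in the world. Camera axes: x right, y down, z forward; pixel columns grow to the right and rows downward; lengths in mm; the calibration is good to about 2 mm. A picture is of the moment at which its call begins.
- workorder.hand_in(): hands the job in, once; it reports no verdict.
The state is a dict: "time_s": time; "joint_positions": joint angles; "joint_vel": joint speeds; "effort": joint torques, N m; "position": TCP position; "orientation": TCP orientation; "ft_force": force on the tool from outside, world axes, zero at the start; "ft_torque": the same for the moment, N m; "width": finger opening in mm.
Only numpy, scipy, OpenCV 4.12 (cv2) and the standard library are available. Lean on these libraries where they do the work, as an engineer would, in place of code of your own. Each camera call takes 0.05 s, during which the arm holds its last target.

## Working session

There is one attempt and no reset: what is moved stays moved. The work goes in short steps, Python scripts to look and compute and a shell command to move; the robot and the scene stay as the last step left them, time stands still between calls to the robot, and variables do not carry over. Pictures are saved under pics/ and viewed, and the job is handed in when it is done.

```bash
ls; mkdir -p pics
python3 - <<'E'
from plant import monitor, read_camera, r
import cv2, numpy as np
np.set_printoptions(precision=4,suppress=True)
s=monitor.sense()
for k,v in s.items(): print(k,np.array(v))
for n in("scene","top","wrist"):
    c=read_camera(n); cv2.imwrite(f"pics/{n}0.png",c["img"])
    np.savez(f"{n}0.npz",**{k:np.array(v) for k,v in c.items()})
    print(n,c["camera_matrix"],c["k1"],c["xyz"],c["orientation"])
print(r.tip_extent)
E
```

```text
pics
time_s 0.0
joint_positions [73.0988 23.5994 -0.7293 91.5031  0.3212 64.9915 -4.7099]
joint_vel [ 0.047  -0.0732  0.0044 -0.0081  0.0241 -0.0871  0.0358]
effort [ -0.0004 -60.0626   0.682  -29.9427   0.0139   0.0107   0.    ]
position [ 140.3936 -608.5569  252.4666]
orientation [[-0.9744 -0.0005  0.2249]
 [-0.2249  0.0015 -0.9744]
 [ 0.0001 -1.     -0.0016]]
ft_force [-0.3425  1.1405 -0.3427]
ft_torque [-0.0967  0.0096 -0.0306]
width 85.50859245907964
scene [[379.3759   0.     272.7404]
 [  0.     379.3759 215.2126]
 [  0.       0.       1.    ]] 0.01572099965793086 [1052.7261 -318.6939  564.5181] [[ 0.4902  0.5371 -0.6865]
 [ 0.8715 -0.2906  0.3949]
 [ 0.0126 -0.7919 -0.6106]]
top [[545.0102   0.     286.8509]
 [  0.     545.0102 211.7094]
 [  0.       0.       1.    ]] -0.018439849915620525 [ 292.9397    4.7228 1490.5307] [[-0.0205 -0.9885  0.1496]
 [-0.9997  0.0224  0.0112]
 [-0.0144 -0.1493 -0.9887]]
wrist [[307.5816   0.     278.9672]
 [  0.     307.5816 205.9266]
 [  0.       0.       1.    ]] 0.021733319125820112 [ 204.1989 -593.7495  372.3363] [[ 0.2255 -0.9412 -0.2515]
 [-0.9742 -0.2183 -0.0565]
 [-0.0017  0.2578 -0.9662]]
22.0
```

View pics/scene0.png

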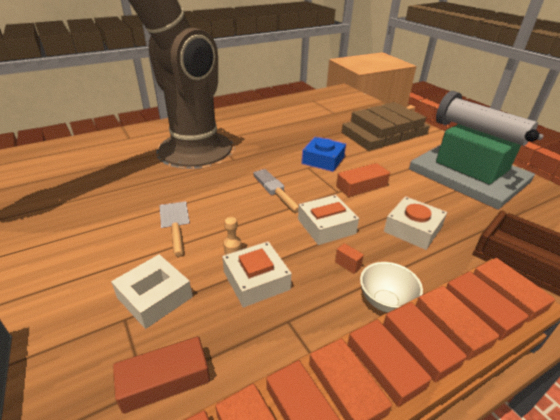

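View pics/top0.png

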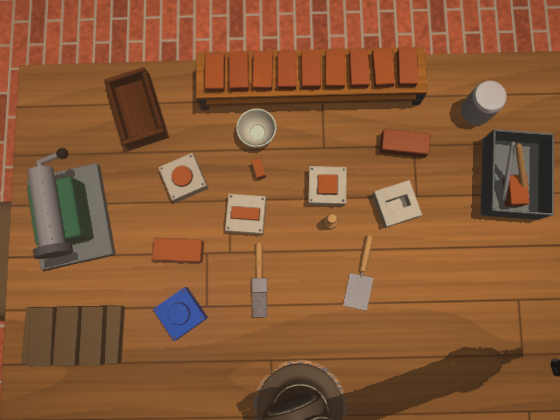

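View pics/wrist0.png

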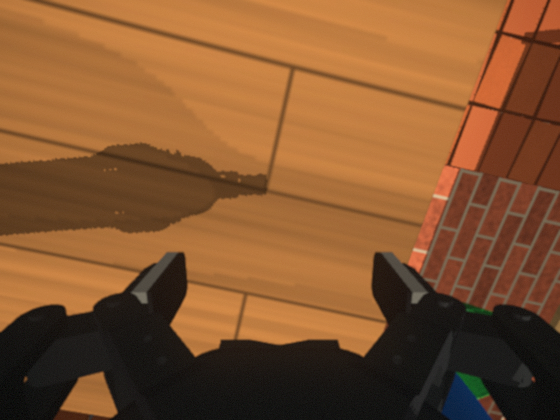

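The scene and top pictures show these candidates, as scene px and top px:
- **Round terracotta:** (418,212) and (182,176).
- **Blue look-alike, to be left alone:** (324,150) and (180,313).
- **Long former:** (328,210) and (245,213).
- **Square former:** (257,261) and (328,184).
- **Loose spare block:** (349,258) and (259,168).
- **Empty box:** (152,285) and (400,203).

Next I'll measure the tops in both views.

```bash
cat > h.py <<'E'
import cv2, numpy as np
np.set_printoptions(precision=2,suppress=True)
def rays(c,px):
    K=np.array(c["camera_matrix"]);k=float(c["k1"])
    d=(np.atleast_2d(px)-K[:2,2])/[K[0,0],K[1,1]]; u=d.copy()
    for _ in range(20): u=d/(1+k*(u**2).sum(1,keepdims=True))
    return np.c_[u,np.ones(len(u))]@np.array(c["orientation"]).T
def plane(c,px,z):
    D=rays(c,px);o=np.array(c["xyz"]);return o+D*((z-o[2])/D[:,2])[:,None]
def depthpt(c,px):
    D=rays(c,px);p=np.round(np.atleast_2d(px)).astype(int)
    return np.array(c["xyz"])+D*c["z_map"][p[:,1],p[:,0]][:,None]
def world(c):
    h,w=c["z_map"].shape;g=np.stack(np.meshgrid(np.arange(w),np.arange(h)),-1).reshape(-1,2).astype(float)
    return (np.array(c["xyz"])+rays(c,g)*c["z_map"].reshape(-1,1)).reshape(h,w,3)
def redmask(im):
    h=cv2.cvtColor(im,cv2.COLOR_BGR2HSV).astype(int)
    return ((h[...,0]<11)|(h[...,0]>172))&(h[...,1]>150)&(h[...,2]>90)
def tri(c1,p1,c2,p2):
    a,b=np.array(c1["xyz"]),np.array(c2["xyz"]);d,e=rays(c1,p1)[0],rays(c2,p2)[0]
    d/=np.linalg.norm(d);e/=np.linalg.norm(e)
    t=np.linalg.lstsq(np.c_[d,-e],b-a,rcond=None)[0];P,Q=a+t[0]*d,b+t[1]*e
    return (P+Q)/2,np.linalg.norm(P-Q)
E
python3 - <<'E'
from h import *
T=dict(np.load("top0.npz"));S=dict(np.load("scene0.npz"))
for n,c,bx in(("top",T,{"round":(182,176),"long":(245,213),"sq":(328,184),"blank":(400,203)}),("scene",S,{"round":(418,212),"long":(328,210),"sq":(257,261),"blank":(152,280)})):
    W=world(c);m=redmask(c["img"]).astype(np.uint8)
    _,L,st,ce=cv2.connectedComponentsWithStats(m)
    for k,(u,v) in bx.items():
        l=L[v,u]
        print(n,k,"label",l,st[l] if l else"",ce[l] if l else"")
        if l:
            P=W[L==l];P=P[np.isfinite(P).all(1)]
            print("  ztop pct",np.percentile(P[:,2],[5,25,50,75,95]),"med xy",P[P[:,2]>np.percentile(P[:,2],50)-3].mean(0))
        # box top: pale pixels near
        w=cv2.cvtColor(c["img"],cv2.COLOR_BGR2HSV)
        y,x=np.mgrid[:420,:560]
        M=(abs(x-u)<45)&(abs(y-v)<45)&(w[...,1]<90)&(w[...,2]>120)&(abs(W[...,2]-45)<6)
        Q=W[M]; 
        rc=cv2.minAreaRect(Q[:,:2].astype(np.float32)); print("  box",M.sum(),rc,np.median(Q[:,2]))
for n,c in(("top",T),("scene",S)):
    b=[c["img"][v-30:v+30,u-30:u+30] for u,v in([(182,176),(245,213),(328,184)] if n=="top" else [(418,212),(328,210),(257,261)])]
    cv2.imwrite(f"pics/crop_{n}.png",cv2.resize(np.hstack(b),None,fx=4,fy=4,interpolation=cv2.INTER_NEAREST))
E
```

```text
top round label 129 [172 166  20  20 314] [181.45 175.64]
  ztop pct [48.71 52.02 54.36 56.3  59.24] med xy [615.9  303.43  55.24]
  box 874 ((567.9124755859375, 279.1004333496094), (217.97247314453125, 107.46148681640625), 28.46924591064453) 43.88626258624038
top long label 133 [231 207  29  13 321] [244.88 212.94]
  ztop pct [45.63 48.91 51.19 53.49 56.7 ] med xy [509.94 133.83  52.32]
  box 953 ((526.5853881835938, 175.84703063964844), (206.37925720214844, 118.6329574584961), 69.93291473388672) 44.12739313163274
top sq label 131 [318 175  19  19 357] [327.08 184.1 ]
  ztop pct [51.44 54.67 56.98 59.41 62.56] med xy [580.67 -87.49  68.23]
  box 832 ((583.9044189453125, -88.79336547851562), (99.76187896728516, 100.2387466430664), 86.70413208007812) 44.534378094614794
top blank label 0  
  box 1018 ((529.813720703125, -276.42266845703125), (99.52632904052734, 101.01847839355469), 16.71723175048828) 44.47377877200665
scene round label 15 [406 204  25  17 328] [417.77 212.28]
  ztop pct [49.56 54.3  55.36 56.09 57.02] med xy [627.55 297.28  60.9 ]
  box 904 ((620.9541015625, 306.8389587402344), (101.08390045166016, 104.78373718261719), 22.34929847717285) 44.87468918198391
scene long label 14 [312 203  33  15 290] [327.76 209.8 ]
  ztop pct [49.42 50.97 51.87 52.42 53.35] med xy [519.36 130.81  53.58]
  box 898 ((514.8477172851562, 135.1939697265625), (101.87122344970703, 102.8347396850586), 84.53459167480469) 44.600423616353964
scene sq label 27 [239 249  34  28 599] [255.65 262.44]
  ztop pct [50.06 56.23 57.18 57.81 58.66] med xy [591.5  -89.64  58.23]
  box 1371 ((587.3585815429688, -87.70301055908203), (100.34439086914062, 104.05911254882812), 86.85547637939453) 44.571417192886656
scene blank label 0  
  box 2044 ((532.5142822265625, -274.79034423828125), (104.06123352050781, 100.03669738769531), 16.37864875793457) 44.519693435815554
```

View pics/crop_scene.png

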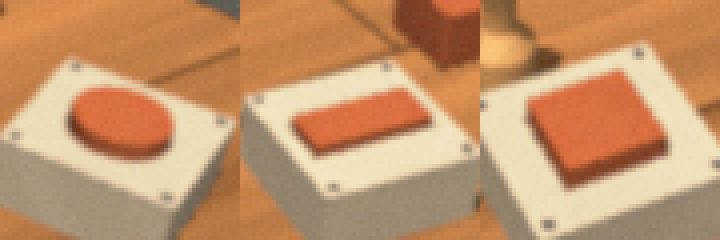

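The crop shows the three terracotta formers standing proud in pale boxes (round, long, square from left to right), so the choice is confirmed. Now I'll refine the points by triangulation and get the box angles.

Run:
```python
from h import *
T=dict(np.load("top0.npz"));S=dict(np.load("scene0.npz"))
R=np.array([[-.9744,-.0005,.2249],[-.2249,.0015,-.9744],[0,-1,-.0016]])
WT,WS=world(T),world(S)
# bias of each camera on tops: pale top pixels; brighter-orange top faces only
for k,t,s,z0 in(("round",(182,176),(418,212),55),("long",(245,213),(328,210),52),("sq",(328,184),(257,261),57)):
    out=[]
    for c,(u,v) in((T,t),(S,s)):
        m=redmask(c["img"]); h=c["img"][...,2].astype(int)
        y,x=np.mgrid[:420,:560];near=m&(abs(x-u)<22)&(abs(y-v)<22)
        thr=np.median(h[near])-30
        mm=(near&(h>thr)).astype(np.uint8)
        _,L,st,ce=cv2.connectedComponentsWithStats(mm);l=L[v,u]
        cnt=cv2.findContours((L==l).astype(np.uint8),0,2)[0][0][:,0].astype(float)
        out.append(ce[l]);P=plane(c,cnt,z0)[:,:2].astype(np.float32)
        print(k,"centre on plane",plane(c,ce[l],z0)[0],"rect",cv2.minAreaRect(P))
    print("  tri",*tri(T,out[0],S,out[1]))
    y,x=np.mgrid[:420,:560]
    w=cv2.cvtColor(S["img"],cv2.COLOR_BGR2HSV)
    M=(abs(x-s[0])<32)&(abs(y-s[1])<32)&(w[...,1]<90)&(w[...,2]>120)&(abs(WS[...,2]-45)<4)
    print("  scene box",cv2.minAreaRect(WS[M][:,:2].astype(np.float32)))
for n,z,t in(("tamper",90,(332,218)),("spare",40,(258,168)),("bowl",50,(256,128))):print(n,plane(T,t,z))
```

```text
round centre on plane [616.25 304.65  55.  ] rect ((616.8897094726562, 304.87420654296875), (50.04792785644531, 48.84337615966797), 0.3767310380935669)
round centre on plane [621.34 306.48  55.  ] rect ((620.0234985351562, 307.48809814453125), (49.732505798339844, 48.67517852783203), 61.57716751098633)
  tri [618.44 306.88  52.69] 4.626825704177509
  scene box ((620.9541015625, 306.8389587402344), (101.08390045166016, 104.78373718261719), 22.34929847717285)
long centre on plane [510.75 133.87  52.  ] rect ((510.9031066894531, 133.69216918945312), (73.46630859375, 29.191329956054688), 84.28368377685547)
long centre on plane [515.95 134.18  52.  ] rect ((515.8953247070312, 134.47103881835938), (71.25262451171875, 28.46146583557129), 83.46916961669922)
  tri [512.1  135.44  48.88] 3.086423660526478
  scene box ((514.8477172851562, 135.1939697265625), (101.87122344970703, 102.8347396850586), 84.53459167480469)
sq centre on plane [583.5  -88.63  57.  ] rect ((583.8763427734375, -88.17481994628906), (48.560577392578125, 46.433799743652344), 88.65489196777344)
sq centre on plane [589.07 -88.34  57.  ] rect ((588.4782104492188, -87.92086791992188), (49.24776840209961, 49.00303268432617), 87.63945007324219)
  tri [584.87 -87.71  52.98] 2.6063799017217133
  scene box ((586.9212036132812, -87.66854095458984), (100.3235092163086, 103.18189239501953), 86.85547637939453)
tamper [[485.72 -96.05  90.  ]]
spare [[634.76  97.39  40.  ]]
bowl [[744.79 100.85  50.  ]]
```

```bash
python3 -m inch '[[[0,0.11,0,0,0,0,0],[0,0.11,0,0,0,0,0],[0,0.11,0,0,0,0,0]]]'
cat > go.py <<'E'
import sys,numpy as np
from plant import monitor
np.set_printoptions(precision=4,suppress=True)
s=monitor.sense();p=np.array(s["position"]);R=np.array(s["orientation"])
print("t",s["time_s"],"p",p,"F",np.array(s["ft_force"]),"w",s["width"],"zax",R[:,2],"yax",R[:,1],"j",np.array(s["joint_positions"]))
for a in sys.argv[1:]:
    t=np.array(eval(a),float);d=R.T@(t-p)/1000;print(t,"tool shift m",d,"per8",d/8,"rows",np.linalg.norm(d)/.0417);p=t
E
python3 go.py "[586,-88.5,200]" "[618.5,305.5,160]" "[618.5,305.5,90]"
```

```text
time_s: 0.4
position: [140.4, -608.8, 252.9]
orientation: [[-0.994, -0.0, -0.109], [0.109, 0.001, -0.994], [0.0, -1.0, -0.001]]
ft_force: [0.4, -0.6, -0.7]
width: 51.5
t 0.4 p [ 140.3716 -608.8165  252.9233] F [ 0.392  -0.5556 -0.7393] w 51.51717963959356 zax [-0.1085 -0.9941 -0.0007] yax [-0.0002  0.0007 -1.    ] j [ 70.2959  23.5067   3.1453  91.6871  -1.3869  64.8859 -22.4592]
[586.  -88.5 200. ] tool shift m [-0.3866  0.0532 -0.5656] per8 [-0.0483  0.0067 -0.0707] rows 16.477364076013757
[618.5 305.5 160. ] tool shift m [ 0.0104  0.0403 -0.3952] per8 [ 0.0013  0.005  -0.0494] rows 9.528934721810508
[618.5 305.5  90. ] tool shift m [-0.    0.07  0.  ] per8 [-0.      0.0087  0.    ] rows 1.6786570743405278
```

```bash
python3 -m inch '[[[0,0,0,-0.02,0,-0.023,0],[0,0,0,-0.02,0,-0.023,0],[0,0,0,-0.02,0,-0.023,0],[0,0,0,-0.02,0,-0.023,0],[0,0,0,-0.02,0,-0.023,0],[0,0,0,-0.02,0,-0.023,0],[0,0,0,-0.02,0,-0.023,0],[0,0,0,-0.02,0,-0.023,0]]]'; python3 -m inch '[[[0,0,0,-0.02,0,-0.03,0],[0,0,0,-0.02,0,-0.03,0],[0,0,0,-0.02,0,-0.03,0],[0,0,0,-0.02,0,-0.03,0],[0,0,0,-0.02,0,-0.03,0],[0,0,0,-0.02,0,-0.03,0],[0,0,0,-0.02,0,-0.03,0],[0,0,0,-0.02,0,-0.03,0]]]';  python3 go.py "[618.5,305.5,160]"
```

```text
time_s: 1.07
position: [319.4, -441.2, 253.2]
orientation: [[-0.995, -0.0, -0.103], [0.103, 0.0, -0.995], [0.0, -1.0, -0.0]]
ft_force: [0.2, -0.1, -0.1]
width: -0.1
time_s: 1.73
position: [503.2, -218.7, 253.2]
orientation: [[-0.995, -0.0, -0.103], [0.103, -0.0, -0.995], [0.0, -1.0, 0.0]]
ft_force: [1.0, -0.1, 0.5]
width: 0.1
t 1.7333 p [ 503.2052 -218.6914  253.2198] F [ 1.0303 -0.144   0.4992] w 0.14241712096518724 zax [-0.1031 -0.9947  0.0001] yax [-0.0002 -0.0001 -1.    ] j [ 27.8767  16.7647 -11.709  101.5754   3.8069  62.0521 -81.0543]
[618.5 305.5 160. ] tool shift m [-0.0606  0.0932 -0.5333] per8 [-0.0076  0.0116 -0.0667] rows 13.063699859758309
```

```bash
python3 -m inch '[[[0,0,0,-0.004,0.005,-0.033,0],[0,0,0,-0.004,0.005,-0.033,0],[0,0,0,-0.004,0.005,-0.033,0],[0,0,0,-0.004,0.005,-0.033,0],[0,0,0,-0.004,0.005,-0.033,0],[0,0,0,-0.004,0.005,-0.033,0],[0,0,0,-0.004,0.005,-0.033,0],[0,0,0,-0.004,0.005,-0.033,0]]]'; python3 -m inch '[[[0,0,0,-0.004,0.005,-0.034,0],[0,0,0,-0.004,0.005,-0.034,0],[0,0,0,-0.004,0.005,-0.034,0],[0,0,0,-0.004,0.005,-0.034,0],[0,0,0,-0.004,0.005,-0.034,0],[0,0,0,-0.004,0.005,-0.034,0],[0,0,0,-0.004,0.005,-0.030,0],[0,0,0,0,0.001,0,0]]]';  python3 go.py "[618.5,305.5,160]" "[618.5,305.5,85]"
```

```text
time_s: 2.4
position: [561.5, 40.6, 212.9]
orientation: [[-0.995, -0.0, -0.103], [0.103, -0.0, -0.995], [0.0, -1.0, 0.0]]
ft_force: [0.1, -0.4, 0.4]
width: 0.1
time_s: 3.07
position: [611.8, 277.0, 175.8]
orientation: [[-0.995, -0.002, -0.096], [0.096, 0.004, -0.995], [0.002, -1.0, -0.004]]
ft_force: [-0.7, 0.1, -0.7]
width: 0.2
t 3.0667 p [611.8158 276.9771 175.7838] F [-0.7034  0.1103 -0.702 ] w 0.18926561461467964 zax [-0.0956 -0.9954 -0.0041] yax [-0.0021  0.0043 -1.    ] j [ -15.4891   33.3699  -19.271    88.0527   11.7182   60.5669 -133.064 ]
[618.5 305.5 160. ] tool shift m [-0.004   0.0159 -0.029 ] per8 [-0.0005  0.002  -0.0036] rows 0.7980106732939314
[618.5 305.5  85. ] tool shift m [-0.0002  0.075   0.0003] per8 [-0.      0.0094  0.    ] rows 1.7985611510791368
```

```bash
python3 -m inch '[[[0,0,0,-0.002,0.01,-0.0145,0],[0,0,0,-0.002,0.01,-0.0145,0],[0,0,0,0,0.02,0,0],[0,0,0,0,0.02,0,0],[0,0,0,0,0.013,0,0],[0,0,0,0,0.006,0,0],[0,0,0,0,0,0,0]]]';  python3 go.py "[618.5,305.5,82]"
cat > look.py <<'E'
import sys; from h import *; from plant import read_camera
for n in sys.argv[2:]:
    c=read_camera(n);cv2.imwrite(f"pics/{n}{sys.argv[1]}.png",c["img"]);np.savez(f"{n}{sys.argv[1]}.npz",**{k:np.array(v) for k,v in c.items()})
E
python3 look.py 1 wrist scene
```

```text
time_s: 3.65
position: [619.7, 296.6, 96.1]
orientation: [[-0.995, -0.003, -0.104], [0.104, -0.002, -0.995], [0.003, -1.0, 0.002]]
ft_force: [-1.0, -0.2, 0.5]
width: -0.2
t 3.65 p [619.7031 296.5717  96.1129] F [-0.9753 -0.1804  0.509 ] w -0.20208616300607232 zax [-0.1036 -0.9946  0.0019] yax [-0.0029 -0.0016 -1.    ] j [ -17.9671   39.5303  -17.8362   88.8834   13.9371   53.9762 -136.1925]
[618.5 305.5  82. ] tool shift m [ 0.0021  0.0141 -0.0088] per8 [ 0.0003  0.0018 -0.0011] rows 0.4015170339813737
```

View pics/wrist1.png

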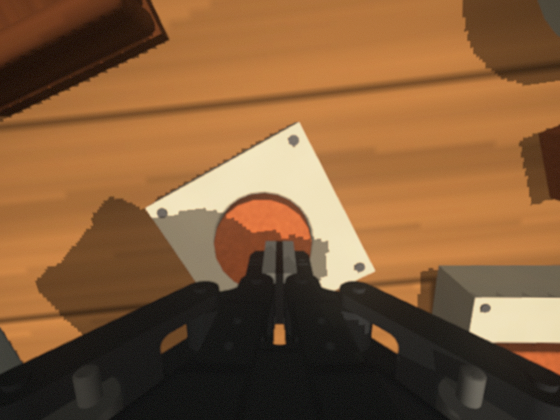

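View pics/scene1.png

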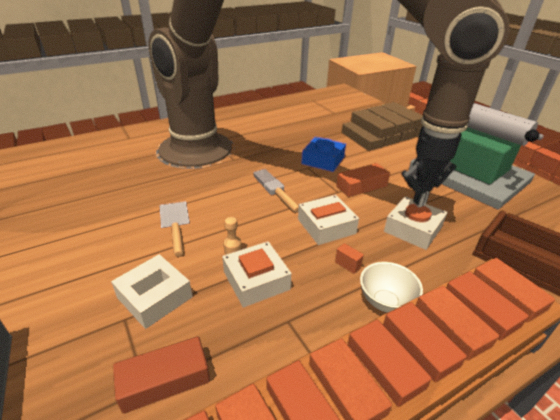

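The wrist picture shows the round former at about (263,242), slightly left of the shut fingertips at (280,255). It sits in its pale box, with no blue part in view. I'll compute its centre from the wrist camera.

Run:
```python
from h import *
c=dict(np.load("wrist1.npz"));m=redmask(c["img"]).astype(np.uint8)
h=cv2.cvtColor(c["img"],cv2.COLOR_BGR2HSV).astype(int);m=(((h[...,0]<12)|(h[...,0]>170))&(h[...,1]>140)&(h[...,2]>60)).astype(np.uint8)
_,L,st,ce=cv2.connectedComponentsWithStats(m);l=L[215,263];print(st[l])
cn=cv2.findContours((L==l).astype(np.uint8),0,2)[0][0][:,0].astype(float)
for z in(53,55,57):
    P=plane(c,cn,z);up=cn[:,1]<235;Q=P[up][:,:2]
    a=np.linalg.lstsq(np.c_[2*Q,np.ones(len(Q))],(Q**2).sum(1),rcond=None)[0];print(z,a[:2],"r",np.sqrt(a[2]+a[0]**2+a[1]**2))
W=world(c);P=W[L==l];print(np.percentile(P[:,2],[10,50,90]))
print("box corners",plane(c,[[299,122],[373,271],[147,208]],45))
```

```text
[ 215  194   96   89 4925]
53 [622.9 305.4] r 25.99022063879339
55 [623.66 305.22] r 25.670827465660793
57 [624.42 305.03] r 25.351434292533035
[53.63 54.71 55.58]
box corners [[684.42 279.38  45.  ]
 [592.61 242.16  45.  ]
 [645.89 370.2   45.  ]]
```

```bash
python3 -m inch '[[[0,0,0,0,0.004,-0.003,0],[0,0,0,0,0.003,-0.003,0],[0,0,0,0,0.002,-0.003,0],[0,0,0,0,0,0,0]]]'; python3 go.py "[620,305.5,82]"
```

```text
time_s: 4.08
position: [621.1, 307.5, 89.2]
orientation: [[-0.995, -0.0, -0.102], [0.102, 0.001, -0.995], [0.0, -1.0, -0.001]]
ft_force: [-0.9, -0.0, -0.4]
width: -0.3
t 4.0833 p [621.0777 307.48    89.2163] F [-0.9426 -0.0193 -0.3938] w -0.25044787340440866 zax [-0.1021 -0.9948 -0.0007] yax [-0.0001  0.0007 -1.    ] j [ -18.8354   40.3863  -17.7257   88.3195   14.1634   53.4958 -136.9132]
[620.  305.5  82. ] tool shift m [0.0009 0.0072 0.0021] per8 [0.0001 0.0009 0.0003] rows 0.18130087321885707
```

```bash
python3 -m inch '[[[0,0,0,0,0.002,0,0],[0,0,0,0,0.002,0,0],[0,0,0,0,0.002,0,0],[0,0,0,0,0.001,0,0],[0,0,0,0,0.001,0,0],[0,0,0,0,0.001,0,0],[0,0,0,0,0.001,0,0],[0,0,0,0,0.001,0,0]]]';python3 -m inch '[[[0,0,0,0,0.001,0,0],[0,0,0,0,0.001,0,0],[0,0,0,0,0.001,0,0],[0,0,0,0,0.001,0,0]]]'; python3 go.py
```

```text
time_s: 4.75
position: [621.4, 306.3, 78.2]
orientation: [[-0.995, 0.0, -0.103], [0.103, -0.0, -0.995], [-0.0, -1.0, -0.0]]
ft_force: [0.1, -0.1, -0.7]
width: 0.3
time_s: 5.08
position: [621.5, 306.4, 74.5]
orientation: [[-0.995, 0.0, -0.103], [0.103, 0.0, -0.995], [-0.0, -1.0, -0.0]]
ft_force: [-0.5, -0.1, 4.7]
width: 0.0
t 5.0833 p [621.4924 306.3526  74.5494] F [-0.4889 -0.0984  4.7329] w 0.036932147269466385 zax [-0.1031 -0.9947 -0.0001] yax [ 0.0004  0.0001 -1.    ] j [ -18.9305   41.3324  -17.4444   88.8022   14.5422   52.0863 -137.1768]
```

Contact made: 4.7 N while sliding. On to flush (TCP about 67).

```bash
python3 -m inch '[[[0,0,0,0,0.001,0,0],[0,0,0,0,0.001,0,0],[0,0,0,0,0.001,0,0],[0,0,0,0,0.001,0,0],[0,0,0,0,0.001,0,0],[0,0,0,0,0.001,0,0]]]';python3 -m inch '[[[0,0,0,0,0.001,0,0],[0,0,0,0,0.001,0,0]]]'
```

```text
time_s: 5.58
position: [621.5, 306.4, 68.2]
orientation: [[-0.995, 0.0, -0.103], [0.103, 0.0, -0.995], [-0.0, -1.0, -0.0]]
ft_force: [-0.3, -1.1, 3.1]
width: 0.1
time_s: 5.75
position: [621.5, 306.4, 66.5]
orientation: [[-0.995, 0.0, -0.103], [0.103, 0.0, -0.995], [-0.0, -1.0, -0.0]]
ft_force: [-1.7, -1.4, 6.5]
width: 0.1
```

```bash
python3 -m inch '[[[0,0,0,0,0.001,0,0],[0,0,0,0,0,0,0]]]';python3 -m inch '[[[0,0,0,0,0.001,0,0],[0,0,0,0,0,0,0]]]'
```

```text
time_s: 5.92
position: [621.5, 306.4, 65.7]
orientation: [[-0.995, 0.0, -0.103], [0.103, 0.0, -0.995], [-0.0, -1.0, -0.0]]
ft_force: [-2.7, -1.5, 9.4]
width: -0.2
time_s: 6.08
position: [621.6, 306.5, 64.9]
orientation: [[-0.995, 0.001, -0.103], [0.103, 0.0, -0.995], [-0.001, -1.0, -0.0]]
ft_force: [-2.7, -2.5, 9.8]
width: 0.1
```

```bash
python3 -m inch '[[[0,0,0,0,-0.002,0,0],[0,0,0,0,-0.004,0,0],[0,0,0,0,-0.01,0,0],[0,0,0,0,-0.02,0,0],[0,0,0,0,-0.025,0,0],[0,0,0,0,-0.025,0,0],[0,0,0,0,-0.01,0,0],[0,0,0,0,0,0,0]]]';python3 look.py 2 wrist scene;python3 go.py "[513.5,134.5,160]" "[513.5,134.5,96]"
python3 - <<'E'
from h import *
for n,p in(("wrist",None),("scene",(418,214))):
    c=dict(np.load(n+"2.npz"));W=world(c)
    near=np.hypot(W[...,0]-620,W[...,1]-305.5)
    h=cv2.cvtColor(c["img"],cv2.COLOR_BGR2HSV)
    red=(near<22)&(abs(W[...,2]-50)<12)&(h[...,1]>140); pale=(near>32)&(near<55)&(h[...,1]<100)&(abs(W[...,2]-45)<8)
    print(n,red.sum(),np.median(W[red][:,2]),pale.sum(),np.median(W[pale][:,2]))
E
```

```text
time_s: 6.75
position: [622.7, 307.2, 163.6]
orientation: [[-0.995, 0.005, -0.103], [0.103, 0.002, -0.995], [-0.004, -1.0, -0.003]]
ft_force: [0.9, -1.0, -1.2]
width: -0.3
t 6.85 p [621.1152 306.1086 159.7386] F [-0.3214  0.2945 -0.5887] w 0.0023454868485983734 zax [-0.103  -0.9947  0.0004] yax [-0.0003 -0.0004 -1.    ] j [ -18.1986   36.1197  -18.6467   85.5016   12.5223   60.4566 -135.6136]
[513.5 134.5 160. ] tool shift m [ 0.0894 -0.0002  0.1818] per8 [ 0.0112 -0.      0.0227] rows 4.8575574136267585
[513.5 134.5  96. ] tool shift m [-0.     0.064 -0.   ] per8 [-0.     0.008 -0.   ] rows 1.5347721822541962
wrist 2229 44.12379065219983 7144 44.10849288417802
scene 181 44.81780813150817 757 44.956809023216806
```

View pics/wrist2.png

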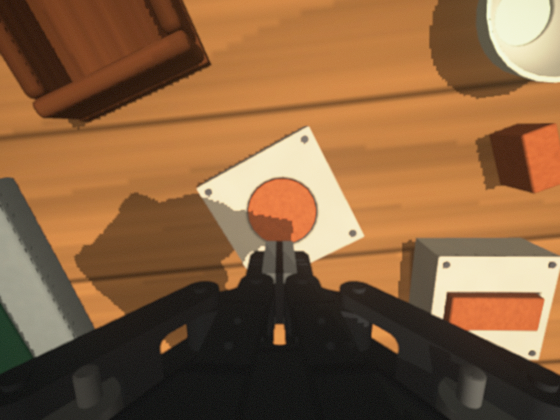

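The round former, at (282,210), is flush: its height matches the box within 0.1 mm in both views. The long former is visible at (495,312). Moving there.

```bash
python3 -m inch '[[[0,0,0,0.008,0,0.016,0],[0,0,0,0.013,0,0.026,0],[0,0,0,0.016,0,0.032,0],[0,0,0,0.016,0,0.034,0],[0,0,0,0.016,0,0.034,0],[0,0,0,0.013,0.004,0.024,0],[0,0,0,0.007,0.008,0.016,0],[0,0,0,0,0.01,0,0]]]';python3 -m inch '[[[0,0,0,0,0.015,0,0],[0,0,0,0,0.010,0,0],[0,0,0,0,0.006,0,0],[0,0,0,0,0.002,0,0],[0,0,0,0,0,0,0],[0,0,0,0,0,0,0]]]';python3 look.py 3 wrist top;python3 go.py "[513.5,134.5,90]"
```

```text
time_s: 7.52
position: [511.7, 129.8, 136.7]
orientation: [[-0.994, -0.003, -0.107], [0.107, -0.003, -0.994], [0.003, -1.0, 0.004]]
ft_force: [0.0, -0.1, -0.7]
width: -0.1
time_s: 8.02
position: [514.2, 135.0, 105.2]
orientation: [[-0.995, -0.0, -0.102], [0.102, 0.0, -0.995], [0.0, -1.0, -0.0]]
ft_force: [0.3, -0.2, 0.4]
width: -0.1
t 8.1167 p [514.4735 134.835  105.7205] F [ 0.8075 -0.3651 -0.1367] w -0.28629250794350874 zax [-0.1027 -0.9947 -0.0004] yax [ 0.0008  0.0003 -1.    ] j [  -5.0347   26.2043  -18.9326  111.7291   11.9307   43.8836 -126.6904]
[513.5 134.5  90. ] tool shift m [0.0009 0.0157 0.0004] per8 [0.0001 0.002  0.0001] rows 0.37779777635656725
```

View pics/wrist3.png

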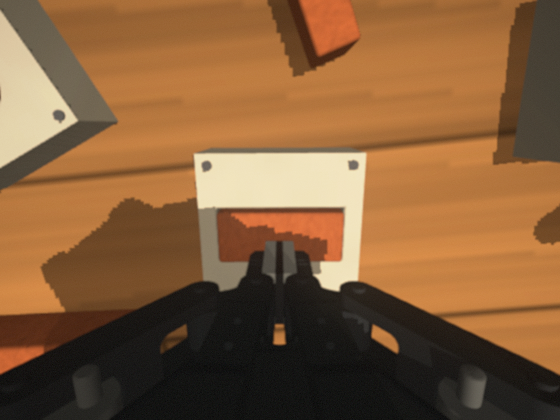

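Run:
```python
from h import *
c=dict(np.load("wrist3.npz"))
print("bar far/near edge mid",plane(c,[[281,208],[281,262],[217,235],[344,235]],52))
print("box far corners@45",plane(c,[[194,153],[366,153]],45))
```

```text
bar far/near edge mid [[531.98 132.39  52.  ]
 [497.91 135.81  52.  ]
 [519.24 172.05  52.  ]
 [511.55  96.67  52.  ]]
box far corners@45 [[567.98 179.27  45.  ]
 [557.87  80.39  45.  ]]
```

In the wrist picture the bar, at (281,235), lies centred under the tips with its long side along the jaw axis; its centre measures (514.9,134.2). Descending.

```bash
python3 -m inch '[[[0,0,0,0,0.006,0,0],[0,0,0,0,0.007,0,0],[0,0,0,0,0.005,0,0],[0,0,0,0,0.004,0,0],[0,0,0,0,0.002,0,0],[0,0,0,0,0.001,0,0],[0,0,0,0,0.001,0,0],[0,0,0,0,0.001,0,0]]]';python3 -m inch '[[[0,0,0,0,0.001,0,0],[0,0,0,0,0.001,0,0],[0,0,0,0,0.001,0,0],[0,0,0,0,0.001,0,0]]]'
```

```text
time_s: 8.78
position: [514.2, 134.5, 78.3]
orientation: [[-0.995, 0.0, -0.103], [0.103, 0.0, -0.995], [-0.0, -1.0, -0.0]]
ft_force: [-0.3, -0.0, 1.0]
width: -0.0
time_s: 9.12
position: [514.2, 134.5, 74.3]
orientation: [[-0.995, 0.0, -0.103], [0.103, 0.0, -0.995], [-0.0, -1.0, -0.0]]
ft_force: [-0.7, 0.1, 3.6]
width: -0.2
```

```bash
python3 -m inch '[[[0,0,0,0,0.001,0,0],[0,0,0,0,0.001,0,0],[0,0,0,0,0.001,0,0],[0,0,0,0,0.001,0,0],[0,0,0,0,0.001,0,0],[0,0,0,0,0.001,0,0]]]';python3 -m inch '[[[0,0,0,0,0.001,0,0],[0,0,0,0,0.001,0,0],[0,0,0,0,0,0,0]]]'
```

```text
time_s: 9.62
position: [514.2, 134.5, 68.3]
orientation: [[-0.995, 0.0, -0.103], [0.103, 0.0, -0.995], [-0.0, -1.0, -0.0]]
ft_force: [-0.7, -0.7, 3.4]
width: -0.1
time_s: 9.87
position: [514.3, 134.5, 66.4]
orientation: [[-0.995, 0.0, -0.103], [0.103, 0.0, -0.995], [-0.0, -1.0, -0.0]]
ft_force: [-1.7, -1.0, 7.3]
width: 0.0
```

```bash
python3 -m inch '[[[0,0,0,0,0.001,0,0],[0,0,0,0,0.001,0,0],[0,0,0,0,0,0,0]]]'
python3 -m inch '[[[0,0,0,0,-0.002,0,0],[0,0,0,0,-0.004,0,0],[0,0,0,0,-0.01,0,0],[0,0,0,0,-0.02,0,0],[0,0,0,0,-0.025,0,0],[0,0,0,0,-0.025,0,0],[0,0,0,0,-0.01,0,0],[0,0,0,0,0,0,0]]]';python3 look.py 4 wrist scene;python3 go.py "[586,-88.5,160]"
python3 - <<'E'
from h import *
for n in("wrist","scene"):
    c=dict(np.load(n+"4.npz"));W=world(c)
    d=W[...,:2]-[514.5,134.4];u=d@[.103,.995];v=d@[.995,-.103]
    h=cv2.cvtColor(c["img"],cv2.COLOR_BGR2HSV)
    red=(abs(u)<33)&(abs(v)<13)&(abs(W[...,2]-50)<12)&(h[...,1]>140); pale=(abs(u)<48)&(abs(v)<48)&(h[...,1]<100)&(abs(W[...,2]-45)<8)
    print(n,red.sum(),np.median(W[red][:,2]),pale.sum(),np.median(W[pale][:,2]))
E
```

```text
time_s: 10.12
position: [514.3, 134.6, 64.6]
orientation: [[-0.995, 0.001, -0.103], [0.103, -0.0, -0.995], [-0.001, -1.0, -0.0]]
ft_force: [-1.7, -1.3, 10.7]
width: -0.3
time_s: 10.78
position: [515.5, 135.0, 163.0]
orientation: [[-0.995, 0.005, -0.103], [0.103, 0.001, -0.995], [-0.004, -1.0, -0.002]]
ft_force: [0.5, 0.8, 0.9]
width: 0.0
t 10.8833 p [513.9357 134.2484 160.0502] F [-0.8731 -0.1465 -0.7898] w -0.0006896158673842899 zax [-0.1032 -0.9947  0.0002] yax [ 0.0002 -0.0002 -1.    ] j [  -3.7717   21.9115  -20.1809  109.2632    9.6291   50.4468 -124.6907]
[586.  -88.5 160. ] tool shift m [-0.0947  0.0001  0.2141] per8 [-0.0118  0.      0.0268] rows 5.6142833753577595
wrist 2552 44.12453417832113 8845 44.07154910146147
scene 196 44.67808775788234 791 44.65357249875319
```

View pics/wrist4.png

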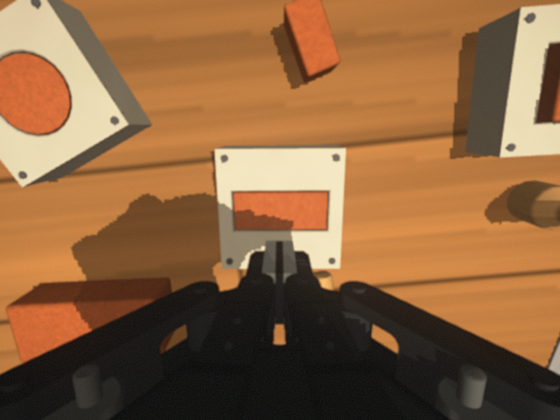

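The long former, at (280,211), is flush in both views. Next is the square one, passing well above the tamper.

```bash
python3 -m inch '[[[0,0,0,-0.008,0,0.018,0],[0,0,0,-0.013,0,0.030,0],[0,0,0,-0.016,0,0.036,0],[0,0,0,-0.016,0,0.036,0],[0,0,0,-0.016,0,0.036,0],[0,0,0,-0.013,0,0.032,0],[0,0,0,-0.009,0,0.018,0],[0,0,0,-0.004,0,0.008,0]]]';python3 -m inch '[[[0,0,0,0,0.015,0,0],[0,0,0,0,0.018,0,0],[0,0,0,0,0.012,0,0],[0,0,0,0,0.007,0,0],[0,0,0,0,0.002,0,0],[0,0,0,0,0,0,0]]]';python3 look.py 5 wrist;python3 go.py "[586,-88.5,90]"
```

```text
time_s: 11.55
position: [586.0, -92.7, 158.1]
orientation: [[-0.994, -0.003, -0.108], [0.108, -0.001, -0.994], [0.003, -1.0, 0.002]]
ft_force: [0.1, 0.3, 0.7]
width: -0.0
time_s: 12.05
position: [586.1, -87.4, 105.6]
orientation: [[-0.995, -0.001, -0.102], [0.102, 0.0, -0.995], [0.002, -1.0, -0.0]]
ft_force: [0.6, 0.5, 0.1]
width: 0.0
t 12.1 p [586.6145 -87.6089 106.3223] F [-0.8113 -0.8297  0.5342] w 0.23521873335340374 zax [-0.1023 -0.9948 -0.0001] yax [-0.0002  0.0002 -1.    ] j [  14.9603   30.6297  -15.0589  103.2379   10.3336   47.484  -100.9727]
[586.  -88.5  90. ] tool shift m [0.0005 0.0163 0.001 ] per8 [0.0001 0.002  0.0001] rows 0.39228244144327945
```

View pics/wrist5.png

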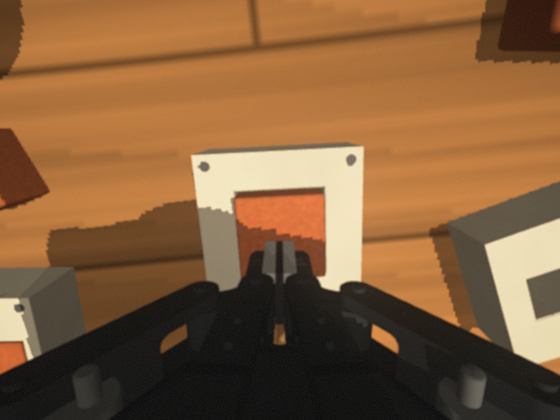

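The square former, at (281,235), is centred under the tips. Descending; contact should come at TCP about 79.

```bash
python3 -m inch '[[[0,0,0,0,0.006,0,0],[0,0,0,0,0.007,0,0],[0,0,0,0,0.005,0,0],[0,0,0,0,0.002,0,0],[0,0,0,0,0.001,0,0],[0,0,0,0,0.001,0,0],[0,0,0,0,0.001,0,0],[0,0,0,0,0.001,0,0]]]';python3 -m inch '[[[0,0,0,0,0.001,0,0],[0,0,0,0,0.001,0,0],[0,0,0,0,0.001,0,0],[0,0,0,0,0.001,0,0]]]';python3 -m inch '[[[0,0,0,0,0.001,0,0],[0,0,0,0,0.001,0,0],[0,0,0,0,0.001,0,0],[0,0,0,0,0.001,0,0]]]'
```

```text
time_s: 12.77
position: [586.7, -88.2, 82.4]
orientation: [[-0.995, 0.0, -0.103], [0.103, -0.0, -0.995], [-0.0, -1.0, 0.0]]
ft_force: [-0.2, -0.1, 1.2]
width: -0.1
time_s: 13.1
position: [586.7, -88.2, 78.6]
orientation: [[-0.995, 0.0, -0.103], [0.103, -0.0, -0.995], [-0.0, -1.0, 0.0]]
ft_force: [-0.1, 0.2, 4.5]
width: 0.1
time_s: 13.43
position: [586.7, -88.2, 74.3]
orientation: [[-0.995, 0.0, -0.103], [0.103, -0.0, -0.995], [-0.0, -1.0, 0.0]]
ft_force: [-0.2, -0.4, 3.5]
width: -0.2
```

```bash
python3 -m inch '[[[0,0,0,0,0.001,0,0],[0,0,0,0,0.001,0,0],[0,0,0,0,0.001,0,0],[0,0,0,0,0.001,0,0],[0,0,0,0,0.001,0,0],[0,0,0,0,0.001,0,0]]]';python3 -m inch '[[[0,0,0,0,0.001,0,0],[0,0,0,0,0.001,0,0],[0,0,0,0,0,0,0]]]'; python3 -m inch '[[[0,0,0,0,0.001,0,0],[0,0,0,0,0.001,0,0],[0,0,0,0,0,0,0]]]'
```

```text
time_s: 13.93
position: [586.6, -88.2, 68.2]
orientation: [[-0.995, 0.0, -0.103], [0.103, -0.0, -0.995], [-0.0, -1.0, -0.0]]
ft_force: [0.2, 0.3, 4.1]
width: 0.2
time_s: 14.18
position: [586.7, -88.2, 66.4]
orientation: [[-0.995, 0.0, -0.103], [0.103, -0.0, -0.995], [-0.0, -1.0, 0.0]]
ft_force: [-1.3, 0.5, 7.3]
width: -0.2
time_s: 14.43
position: [586.7, -88.2, 64.7]
orientation: [[-0.995, 0.0, -0.103], [0.103, -0.0, -0.995], [-0.0, -1.0, 0.0]]
ft_force: [-2.5, -1.2, 9.6]
width: 0.0
```

```bash
python3 -m inch '[[[0,0,0,0,-0.002,0,0],[0,0,0,0,-0.004,0,0],[0,0,0,0,-0.01,0,0],[0,0,0,0,-0.02,0,0],[0,0,0,0,-0.025,0,0],[0,0,0,0,-0.025,0,0],[0,0,0,0,-0.015,0,0],[0,0,0,0,0,0,0]]]';python3 look.py 6 wrist scene top
python3 - <<'E'
from h import *
for n in("wrist","scene"):
  c=dict(np.load(n+"6.npz"));W=world(c);h=cv2.cvtColor(c["img"],cv2.COLOR_BGR2HSV)
  for k,o,a,b in(("round",(620.5,305.5),17,17),("long",(514.5,134.4),30,12),("sq",(586.5,-88.2),22,22)):
    d=W[...,:2]-np.array(o);u=d@[.103,.995];v=d@[.995,-.103]
    red=(abs(u)<a)&(abs(v)<b)&(abs(W[...,2]-50)<12)&(h[...,1]>140); pale=(abs(u)<48)&(abs(v)<48)&(h[...,1]<100)&(abs(W[...,2]-45)<8)
    if red.sum(): print(n,k,red.sum(),np.median(W[red][:,2]),pale.sum(),np.median(W[pale][:,2]))
E
```

```text
time_s: 15.1
position: [588.4, -88.2, 169.3]
orientation: [[-0.995, 0.006, -0.103], [0.103, -0.001, -0.995], [-0.006, -1.0, 0.0]]
ft_force: [0.8, 0.5, 0.9]
width: -0.4
wrist long 1634 44.27966246599094 5250 44.200153939715904
wrist sq 2740 44.14650711600554 8063 44.09844150428043
scene round 132 45.15456293983317 737 44.91190916762753
scene long 163 44.723053548813596 782 44.73816591552179
scene sq 380 44.66270601844036 1267 44.65726585496827
```

View pics/scene6.png

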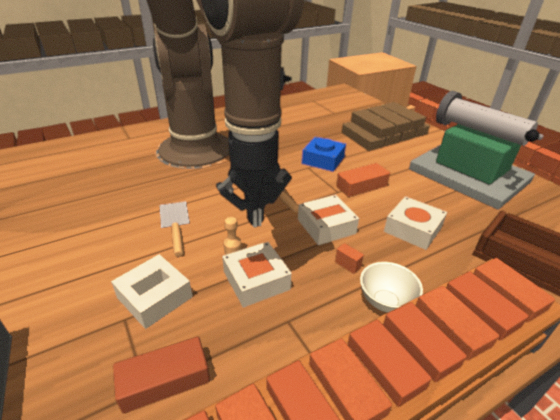

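View pics/wrist6.png

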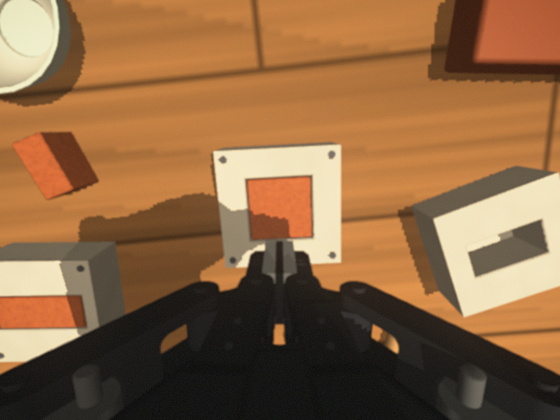

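All three tops are flush: round at scene (418,214), long at (328,211), square at (257,265). The tamper at (231,232) and everything else stand where they were, and the arm is clear.

```bash
python3 -c "
from plant import workorder
print(workorder.hand_in())"
```

```text
the job is handed in; nothing more can be done
None
```

I pushed the three formers flush with the shut fingertips, in the order round, long, square, and handed the job in at about 15 s of the 48 s allowed. Each was confirmed flush before I started the next.

- **Force:** each slid at about 3 to 5 N. I stopped on the springy pad at about 10 to 11 N, then lifted clear.
- **Last checks:** all three tops match their box tops within 0.1 mm in the scene and wrist depth maps. The exception is the round one, which read 0.24 mm high in the last scene view. It had matched within 0.14 mm in two views right after its push, so I take this as pixel noise.
- **Everything else:** in the last scene picture, nothing else looks moved. I judged this by eye and did not measure it. The arm was about 100 mm above the square box and touching nothing at hand-in.
- **Disagreement:** the fixed cameras differed by about 5 mm in x, and their triangulated heights came out 2 to 4 mm below the depth readings. I relied on depth, the wrist view and contact force instead. Contact came at the depth-map heights to within a few millimetres.

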